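# Shut the drawer, tip the tote and hold the parts in one corner

### The arm

A 6-joint arm with a two-finger parallel gripper is mounted at the origin on a cart in front of the work surface, level with it; the furniture and walls round the work are solid. World frame = base frame: x ahead of the robot, y to its left, z up, the work surface at z = 0. Lengths are in mm, angles in rad, forces in N, time in s.
With the tool pointing down it reaches from about 350 to 1000 mm from the base axis. Payload 7.1 kg.
Tool frame: the origin (TCP) lies at the very end of the fingers, on their centre line; the grasp point (between the pads) lies 19 mm behind it; z points along the fingers, x is the direction in which the jaws open and shut, and the axes are right-handed (so a half turn about z gives the same grasp; the last joint's range is limited). The gripper opens to 85 mm and grips with 20 to 120 N. Pads are 22 mm wide; open, the fingers measure 114 mm over their backs; the gripper's body (76 mm by 85 mm) begins 54 mm behind the grasp point. The pads swing forward as they close: fully open they stand 13 mm farther back than shut.
Start: joints at [-1.203, 0.423, 1.63, -0, 1.089, -0.019], TCP at [235.783, -578.802, 231.319] pointing down, gripper open.
Joint ranges: [-3, 3], [-0.9, 2.11], [0.09, 2.58], [-1.31, 4.45], [0.11, 2.69], [-2.54, 2.54]. Speed limits (rad/s): [2.39, 2.39, 3.01, 3.14, 3.14, 3.14].

### API

Orientations are given as a unit quaternion [w, x, y, z].
In Python, from station import r, optics gives the robot as it stands. The module is installed in compiled form; this text tells all that it offers.
- The arm moves only by the tool play_rows, never from a script. Its argument "steps" is a list of rows, each a list of 7 numbers: the shift along the tool's x, y, z in mm, then the turn, a rotation vector about the tool's x, y, z in degrees, then the finger opening in mm, from 0 to 85.4. A call has 1 to 5 rows; each row shifts and turns the commanded pose from where the row before left it, along the tool's axes as they then stand; what a row does not reach is not made up. A row lasts 1/8 s, in which the tool goes at most 62.5 mm and 10.7 degrees, less where a joint would pass 70% of its speed; a pose out of reach is approached as far as the arm can. A call is refused whole if a number of a shift passes 62.5 or a number of a turn 10.7, either way. A call with a gripper value outside its range is refused whole. The fingers move at their own pace and stop on an object; "newtons" is the grip in N (left out, the last holds). Time passes only in rows, so rows that do not move let the fingers close. It gives the time, the measured TCP pose, the force and the opening at its end, in the units of the state.
- r.get_state(): the state, without advancing time (a new reading comes with each control period).
- optics.get_image(name): name is "side" or "top" or "wrist"; returns a dict with "color" (384x512x3 uint8, red, green, blue), "K" (3x3 intrinsics, pixels), "origin" and "attitude" of the camera in the world. Camera axes: x right, y down, z forward; pixel columns grow to the right and rows downward; lengths in mm; the calibration is good to about 2 mm. A picture is of the moment at which its call begins. There is no depth.
- r.sign_off(): hands the job in, once; it reports no verdict.
The state is a dict: "time_s": time; "joint_pos": joint angles; "dq": joint speeds; "joint_torque": joint torques, N m; "position": TCP position; "tool_rot": TCP orientation; "contact_force": force on the tool from outside, world axes, zero at the start; "torque": the same for the moment, N m; "opening": opening from 0.0 (shut) to 1.0 (fully open).
Only numpy, scipy, OpenCV 4.12 (cv2) and the standard library are available. Lean on these libraries where they do the work, as an engineer would, in place of code of your own. Each camera call takes 0.05 s, during which the arm holds its last target.

### The job

The upper drawer of the small cabinet hangs open over the metal tote: push it fully home so that the tote is free to be lifted. Then grip the tote by its upright tab and tilt it, raising that corner, until all three loose nuts have slid together into the corner diagonally opposite the tab. Finish while holding the tote tilted like that, borne by the gripper and the bench alone and clear of the cabinet, with the nuts at rest inside it; leave the wedge, punch and chuck key alone.

Things in the scene. Friction and masses are not known exactly. Their poses are not given: they have to be found in the camera images.
- cabinet: small grey sheet-metal cabinet, fixed to the bench. Origin: centre of its underside. Own axes: -x is the way its front faces (140 mm deep along x, 150 mm wide along y, 102 mm high). Its front faces roughly to the robot's right (world -y). Only the upper of the two drawers moves.
- drawer (a joint): slide of the upper drawer: 0 = fully home (stop), grows as it is pulled out along the cabinet's -x, at most 0.11 m. About 3 N of friction, no spring: it stays where it is left.
- drawer_front (a point): centre of the outer face of the upper drawer's flat front plate (148 mm wide, 48 mm high: it reaches 24 mm above and below this point, lower edge about 49 mm above the bench, so above the tote's rim). A thin pull stands 7 mm out of it, 12 mm above this point. The face looks along the cabinet's -x; push it along the cabinet's +x.
- tote: open bare-steel tote, 170 (own x) x 130 (own y) x 40 mm high, 0.4 kg, walls 3 mm, smooth slippery inner floor 6 mm above its underside. Origin: centre of its underside; z is up when it stands flat. An upright tab stands in its (+x, -y) corner; rubber feet under the corners reach 3 mm past the outer walls. The nuts start to slide at about 10 to 15 degrees of tilt and run into the corner by about 30.
- tab (a point): grip point mid tab (own x 74, y -56.5, z 66 mm; axes as the tote's). The tab, a plate 11 mm thick, 30 mm wide along the tote's diagonal (170, -130), rises to z 86 mm, 46 mm above the rim. Grip across its thickness, along own (130, 170). This is also the tipping axis: in a grip of about 15 N the tab turns between the fingers as the tote tips on the opposite foot, so the gripper may lean less than the tote.
- corner (a point): inside corner of the tote's floor diagonally opposite the tab (own x -82, y +62, z 6 mm); the parts must gather here. Site axes as the tote's.
- large_nut: plain steel hexagon nut 25 mm across, 11 mm high, lying in the tote. Origin: centre of its underside.
- small_nut: dark hexagon nut 22 mm across, 10 mm high, lying in the tote. Origin: centre of its underside.
- large_nut_2: a second nut like large_nut. Origin: centre of its underside.
- wood_wedge: bystander: wooden wedge 56 x 96 x 22 mm, loose on the bench to the right of the tote.
- centre_punch: bystander: centre punch, 96 mm long, loose on the bench near its front edge, to the right.
- chuck_key: bystander: T-shaped chuck key, 69 x 73 mm, loose on the bench beyond the cabinet.

How it is judged (in metres and radians):
On the way, in this order (a step that is already met when the one before it is completed fails the run):
1. the drawer is fully home while the tote still stands flat (value of joint drawer below 0.004 m and angle between tote's own z axis and vertical below 0.1 rad), for 0.2 s.
2. the tote is gripped and tilted (angle between tote's own z axis and vertical above 0.2 rad and contact force between the fingers and tote above 1 N), for 0.3 s.
At the end, for the whole second after the job is handed in: Drawer within 4 mm of its stop; tote at rest, held by its tab (grasp point within 40 mm), tilted 0.22 to 1.0 rad, not leaning on cabinet or bystanders; each of the three nuts at rest within 70 mm of the inside corner opposite the tab, untouched by the fingers (value of joint drawer below 0.004 m and angle between tote's own z axis and vertical between 0.22 and 1 rad and contact force between the fingers and tote above 1 N and distance between the grasp point and tab below 0.04 m and contact force between each of cabinet, wood_wedge, centre_punch, chuck_key and tote below 0.3 N and distance between each of large_nut, small_nut, large_nut_2 and corner below 0.07 m and contact force between the fingers and large_nut below 0.1 N and contact force between the fingers and small_nut below 0.1 N and contact force between the fingers and large_nut_2 below 0.1 N and linear speed of each of tote, large_nut, small_nut, large_nut_2 below 0.03 m/s); the arm keeps its last pose, push and grip.
It fails at once if a bystander (wedge, punch, chuck key) is moved by more than 30 mm (distance of any of wood_wedge, centre_punch, chuck_key from where it was at the start of the episode above 0.03 m).
It fails at once if a nut leaves the tote (z of any of large_nut, small_nut, large_nut_2 in the frame of tote above 0.05 m or distance between any of large_nut, small_nut, large_nut_2 and corner above 0.24 m).
It also fails if it takes over 53 s, if anything falls off the work surface, if the arm or the gripper's body presses on something with over 40 N, if the wrist force passes 120 N, or if a joint passes its speed limit or range.

## Working session

There is one attempt and no reset: what is moved stays moved. The work goes in short steps, Python scripts to look and compute and a tool call to move; the robot and the scene stay as the last step left them, time stands still between calls to the robot, and variables do not carry over. Pictures are saved under pics/ and viewed, and the job is handed in when it is done.

Besides the shell and the picture viewer there is one more tool, called after ">>>" by a JSON object that holds its "op" and its "data". play_rows: Moves the arm, as the interface text tells. Its arguments: {"type":"object","properties":{"steps":{"type":"array","items":{"type":"array","items":{"type":"number"}}},"newtons":{"type":"number"}},"required":["steps"]}

```bash
mkdir -p pics; python3 - <<'E'
from station import r, optics
import cv2
print(r.get_state())
for n in ("side","top","wrist"):
    d=optics.get_image(n); cv2.imwrite(f"pics/a_{n}.png",d["color"][:,:,::-1]); print(n,d["K"],d["origin"],d["attitude"])
E
```

```text
{'time_s': 0.0, 'joint_pos': array([-1.20298058e+00,  4.23886240e-01,  1.63069501e+00,  2.60197531e-05,
        1.08859597e+00, -1.89951038e-02]), 'dq': array([ 0.00079294,  0.00139441, -0.00039429, -0.00186251,  0.00067805,
        0.00089239]), 'joint_torque': array([-3.32264917e-04, -5.57377982e+01, -2.81749499e+01, -1.16967167e-04,
        7.34064903e-03, -8.68584436e-06]), 'position': array([ 235.60768973, -578.29468824,  230.51537764]), 'tool_rot': array([-4.63950415e-04,  8.29826717e-01, -5.58020602e-01, -6.42333102e-04]), 'contact_force': array([0.30572712, 0.14700235, 0.69350622]), 'torque': array([ 0.0469048 , -0.03258563, -0.03097399]), 'opening': 1.000460055262443}
side [[455.14233678   0.         248.20182678]
 [  0.         455.14233678 193.92946783]
 [  0.           0.           1.        ]] [455.39619049 646.40642984 443.65521983] [ 0.00689553 -0.02884047  0.83078931 -0.55579655]
top [[498.08969656   0.         254.06647475]
 [  0.         498.08969656 193.75129828]
 [  0.           0.           1.        ]] [ 384.73786379 -244.52652251 1090.03747396] [-0.04880386  0.71207445 -0.69984411  0.02804242]
wrist [[267.25939588   0.         252.4929678 ]
 [  0.         267.25939588 189.38643118]
 [  0.           0.           1.        ]] [ 313.70663713 -548.18545753  372.78323102] [ 0.13698929  0.8185456  -0.5499769  -0.09350103]
```

View pics/a_side.png

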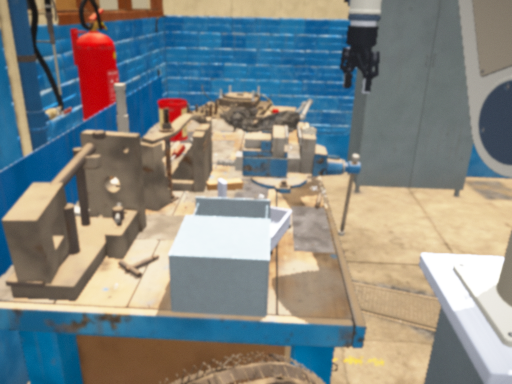

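View pics/a_top.png

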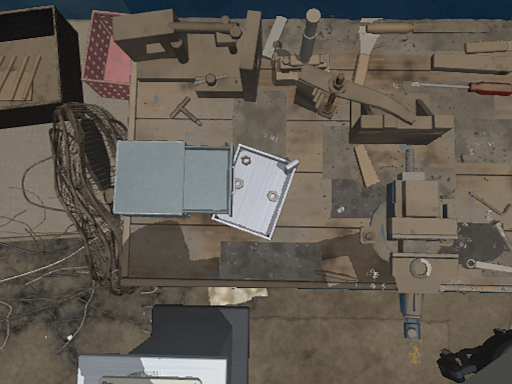

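View pics/a_wrist.png

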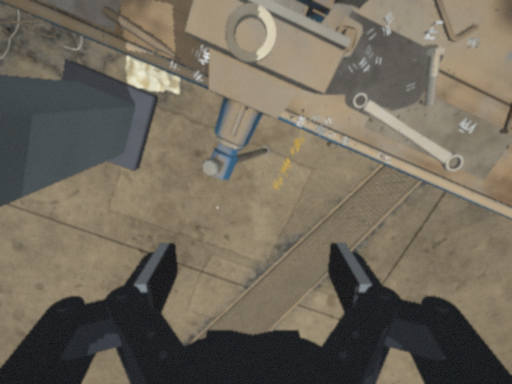

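```bash
python3 - <<'E'
import cv2
a=cv2.imread("pics/a_top.png")[130:250,100:310]
cv2.imwrite("pics/b.png",cv2.resize(a,None,fx=3.8,fy=3.8,interpolation=cv2.INTER_CUBIC))
a=cv2.imread("pics/a_side.png")[160:330,150:330]
cv2.imwrite("pics/c.png",cv2.resize(a,None,fx=3.5,fy=3.5,interpolation=cv2.INTER_CUBIC))
E
```

```text
(no output)
```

View pics/b.png

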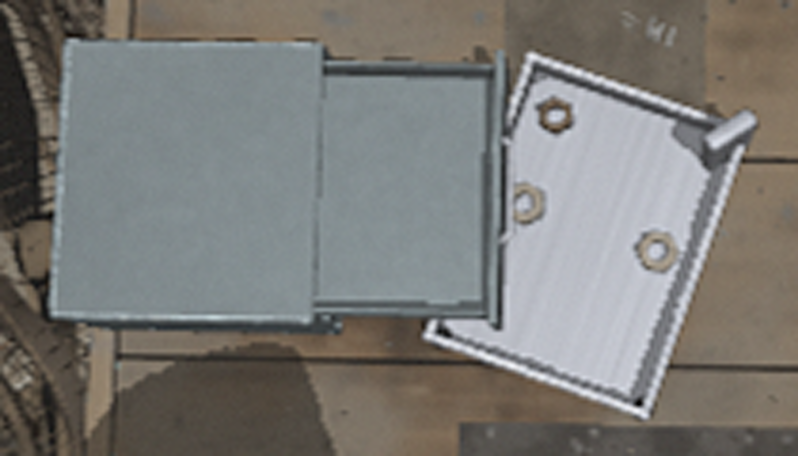

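View pics/c.png

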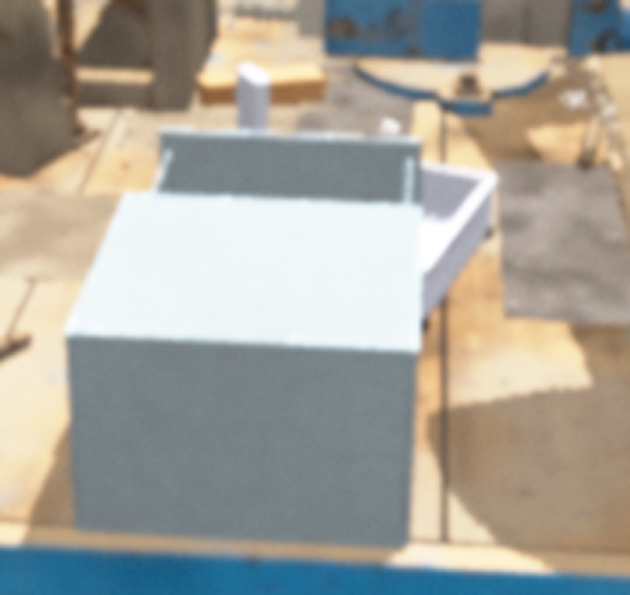

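```bash
cat > h.py <<'E'
import numpy as np
from scipy.spatial.transform import Rotation as R
from scipy.optimize import least_squares
def rot(q): return R.from_quat(np.r_[q[1:],q[0]]).as_matrix()
K=np.array([[498.08969656,0,254.06647475],[0,498.08969656,193.75129828],[0,0,1]])
O=np.array([384.73786379,-244.52652251,1090.03747396]);A=rot([-0.04880386,0.71207445,-0.69984411,0.02804242])
KS=np.array([[455.14233678,0,248.20182678],[0,455.14233678,193.92946783],[0,0,1]])
OS=np.array([455.39619049,646.40642984,443.65521983]);AS=rot([0.00689553,-0.02884047,0.83078931,-0.55579655])
def bp(uv,z,K=K,O=O,A=A):
    d=A@np.linalg.inv(K)@np.r_[uv,1]; return O+d*(z-O[2])/d[2]
def pj(P,K=K,O=O,A=A):
    p=K@(A.T@(np.asarray(P)-O)); return p[:2]/p[2]
def fit(loc,px,x0):
    loc=np.array(loc,float)
    def f(p):
        c,s=np.cos(p[2]),np.sin(p[2])
        W=[[p[0]+c*l[0]-s*l[1],p[1]+s*l[0]+c*l[1],l[2]] for l in loc]
        return np.ravel([pj(w)-q for w,q in zip(W,px)])
    s=least_squares(f,x0,x_scale=[100,100,1]); return s.x,s.fun
E
python3 - <<'E'
from h import *
g=lambda u,v:np.array([100+u/3.8,130+v/3.8])
for n,u,v,z in [("cab",66,40,102),("cab",323,45,102),("cab",316,315,102),("cab",52,318,102),
 ("rim",528,52,40),("rim",750,130,40),("rim",645,415,40),("rim",425,335,40),
 ("df",504,52,97),("df",498,328,97),("tabtop",708,146,86),("tabtop",752,118,86),("nut",555,114,16),("nut",525,203,16),("nut",657,251,16)]:
    print(n,bp(g(u,v),z).round(1))
x,f=fit([(-85,65,40),(85,65,40),(-85,-65,40)],[g(425,335),g(528,52),g(645,415)],[380,-280,-.3])
print("tote",x,f.round(2))
x,f=fit([(-70,75,102),(-70,-75,102),(70,75,102),(70,-75,102)],[g(323,45),g(316,315),g(66,40),g(52,318)],[380,-100,1.57]);print(x,f.round(2))
x,f=fit([(-70,-75,102),(-70,75,102),(70,-75,102),(70,75,102)],[g(323,45),g(316,315),g(66,40),g(52,318)],[380,-100,1.57]);print(x,f.round(2))
E
```

```text
cab [597.  66. 102.]
cab [596.  -72.4 102. ]
cab [451.7 -73.6 102. ]
cab [447.8  66.2 102. ]
rim [ 606.7 -178.    40. ]
rim [ 563.9 -303.6   40. ]
rim [ 403.7 -247.3   40. ]
rim [ 445.8 -124.2   40. ]
df [ 594.5 -168.8   97. ]
df [ 446.8 -169.1   97. ]
tabtop [ 547.  -278.7   86. ]
tabtop [ 562.6 -302.    86. ]
nut [ 575.7 -192.9   16. ]
nut [ 523.8 -176.8   16. ]
nut [ 497.4 -252.7   16. ]
tote [ 5.05332939e+02 -2.12748914e+02 -3.24885679e-01] [-0.09  0.12  0.11  0.05 -0.02 -0.17]
[524.31287797  -2.66171503   4.25101387] [-47.88 -13.43 -81.89 -19.54  80.03  18.87  48.24  11.74]
[523.174194    -3.43540287   1.5782204 ] [ 0.29 -1.29  0.15  1.51 -0.52 -0.33  0.07  0.06]
```

```bash
cat >> h.py <<'E'
def go(target,jaw=None):
    """tool-axes shift to world target (mm) and tool-z turn to bring jaw axis to world angle deg"""
    from station import r
    s=r.get_state(); M=rot(s["tool_rot"]); d=M.T@(np.array(target)-s["position"])
    print("t",round(s["time_s"],2),"pos",s["position"].round(1),"F",s["contact_force"].round(1),"open",round(s["opening"],3),"shift",d.round(1))
    print("M",M.round(3).tolist())
    a=np.degrees(np.arctan2(M[1,0],M[0,0])); print("jaw",a.round(1))
    if jaw is not None: print("turn z",-((jaw-a+90)%180-90).round(1))
E
python3 -c "
from h import *
go([478,-230,230],0)"
```

```text
t 0.15 pos [ 235.6 -578.4  230.7] F [ 0.2  0.8 -0.5] open 1.001 shift [-231.3 -355.9    1. ]
M [[0.377, -0.926, -0.0], [-0.926, -0.377, 0.001], [-0.001, -0.0, -1.0]]
jaw -67.8
turn z -67.8
```

>>> {"op": "play_rows", "data": {"steps": [[-26,-39.5,0,0,0,0,0],[-26,-39.5,0,0,0,0,0],[-26,-39.5,0,0,0,0,0],[-26,-39.5,0,0,0,0,0],[-26,-39.5,0,0,0,0,0]], "newtons": 20}}

```text
time_s: 0.78
position: [370.3, -382.5, 231.2]
tool_rot: [-0.0, 0.83, -0.558, -0.0]
contact_force: [0.6, -0.4, 0.3]
opening: 0.003
```

>>> {"op": "play_rows", "data": {"steps": [[-26,-39.5,0,0,0,0,0],[-26,-39.5,0,0,0,0,0],[-26,-39.5,0,0,0,0,0],[-26,-39.5,0,0,0,0,0],[0,0,0,0,0,-10,0]]}}

```text
time_s: 1.4
position: [478.1, -225.5, 231.2]
tool_rot: [-0.0, 0.877, -0.481, -0.0]
contact_force: [-0.1, -1.0, -0.5]
opening: -0.001
```

>>> {"op": "play_rows", "data": {"steps": [[0,0,0,0,0,-10,0],[0,0,0,0,0,-10,0],[0,0,0,0,0,-10,0],[0,0,0,0,0,-10,0],[0,0,0,0,0,-10,0]]}}

```text
time_s: 2.02
position: [476.6, -227.9, 231.1]
tool_rot: [-0.0, 0.998, -0.065, -0.0]
contact_force: [0.1, 0.3, -0.4]
opening: 0.004
```

```bash
python3 -c "
from h import *
go([478,-230,60],0)"
```

```text
t 2.02 pos [ 476.6 -227.9  231.1] F [ 0.1  0.3 -0.4] open 0.004 shift [  1.8   1.9 171.1]
M [[0.991, -0.131, -0.0], [-0.131, -0.991, 0.0], [-0.0, -0.0, -1.0]]
jaw -7.5
turn z -7.5
```

>>> {"op": "play_rows", "data": {"steps": [[0,0,55,0,0,-7.5,0],[0,0,55,0,0,0,0],[0,0,45,0,0,0,0],[0,0,14,0,0,0,0],[0,0,0,0,0,0,0]]}}

```text
time_s: 2.65
position: [476.6, -227.9, 62.1]
tool_rot: [-0.0, 1.0, -0.003, -0.001]
contact_force: [-0.1, -1.5, -0.7]
opening: -0.002
```

```bash
python3 - <<'E'
from h import *
go([478,-95,62],0)
from station import optics
import cv2
for n in("top","side"):
    im=optics.get_image(n)["color"][:,:,::-1]
    a=im[130:250,100:310] if n=="top" else im[130:330,150:350]
    cv2.imwrite(f"pics/d_{n}.png",cv2.resize(a,None,fx=2.9,fy=2.9,interpolation=cv2.INTER_CUBIC))
E
```

```text
t 2.65 pos [ 476.6 -227.9   62.1] F [-0.1 -1.5 -0.7] open -0.002 shift [   0.6 -132.9    0.2]
M [[1.0, -0.006, -0.001], [-0.006, -1.0, 0.001], [-0.001, -0.001, -1.0]]
jaw -0.3
turn z -0.3
```

View pics/d_top.png

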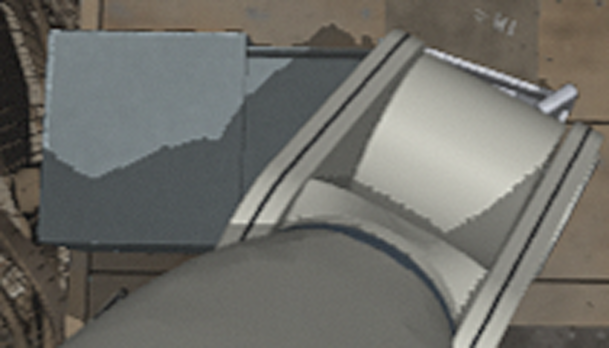

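View pics/d_side.png

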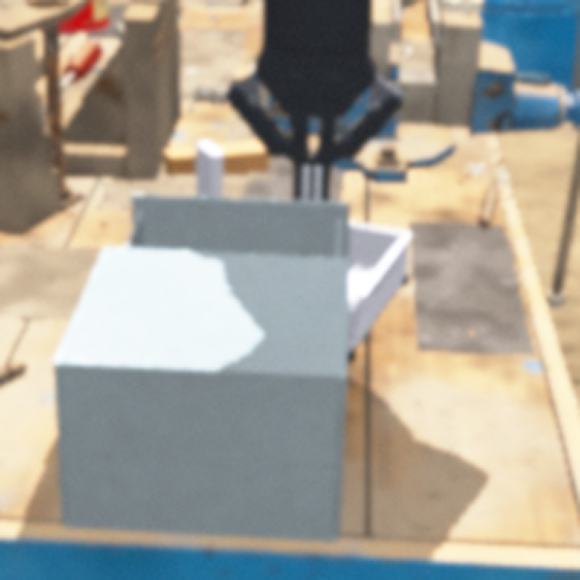

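>>> {"op": "play_rows", "data": {"steps": [[0,-30,0,0,0,0,0],[0,-15,0,0,0,0,0],[0,-12,0,0,0,0,0],[0,-12,0,0,0,0,0],[0,-12,0,0,0,0,0]]}}

```text
time_s: 3.38
position: [478.0, -146.8, 62.8]
tool_rot: [0.0, 1.0, -0.003, 0.001]
contact_force: [0.7, -2.8, 2.1]
opening: -0.002
```

>>> {"op": "play_rows", "data": {"steps": [[0,-12,0,0,0,0,0],[0,-12,0,0,0,0,0],[0,-10,0,0,0,0,0],[0,-8,0,0,0,0,0],[0,0,0,0,0,0,0]]}}

```text
time_s: 4.0
position: [476.6, -104.0, 62.0]
tool_rot: [-0.0, 1.0, -0.003, -0.001]
contact_force: [0.7, -0.0, 0.2]
opening: 0.004
```

>>> {"op": "play_rows", "data": {"steps": [[0,-5,0,0,0,0,0],[0,-5,0,0,0,0,0],[0,-3,0,0,0,0,0],[0,-3,0,0,0,0,0],[0,0,0,0,0,0,0]]}}

```text
time_s: 4.62
position: [477.9, -88.7, 62.4]
tool_rot: [-0.0, 1.0, -0.003, 0.0]
contact_force: [-0.4, 0.2, -0.5]
opening: -0.001
```

>>> {"op": "play_rows", "data": {"steps": [[0,-2,0,0,0,0,0],[0,-2,0,0,0,0,0],[0,0,0,0,0,0,0]]}}

```text
time_s: 5.0
position: [478.1, -87.5, 62.5]
tool_rot: [0.002, 1.0, -0.002, 0.001]
contact_force: [-3.7, -22.2, -1.7]
opening: 0.002
```

```bash
python3 - <<'E'
from h import *
go([478,-95,62],0)
from station import optics
import cv2
for n in("side","wrist"):
    im=optics.get_image(n)["color"][:,:,::-1]
    a=im if n=="wrist" else im[130:330,150:350]
    cv2.imwrite(f"pics/e_{n}.png",cv2.resize(a,None,fx=2.9 if n=="side" else 1.5,fy=2.9 if n=="side" else 1.5,interpolation=cv2.INTER_CUBIC))
E
```

```text
t 5.0 pos [478.1 -87.5  62.5] F [ -3.7 -22.2  -1.7] open 0.002 shift [-0.1  7.5  0.5]
M [[1.0, -0.004, 0.001], [-0.004, -1.0, -0.003], [0.001, 0.003, -1.0]]
jaw -0.3
turn z -0.3
```

View pics/e_side.png

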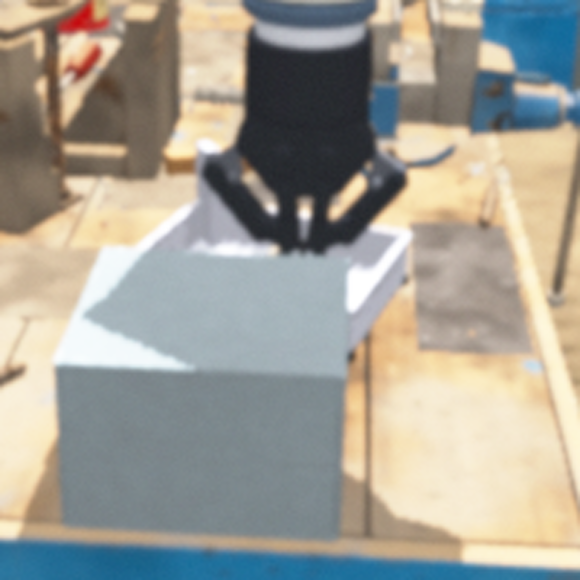

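View pics/e_wrist.png

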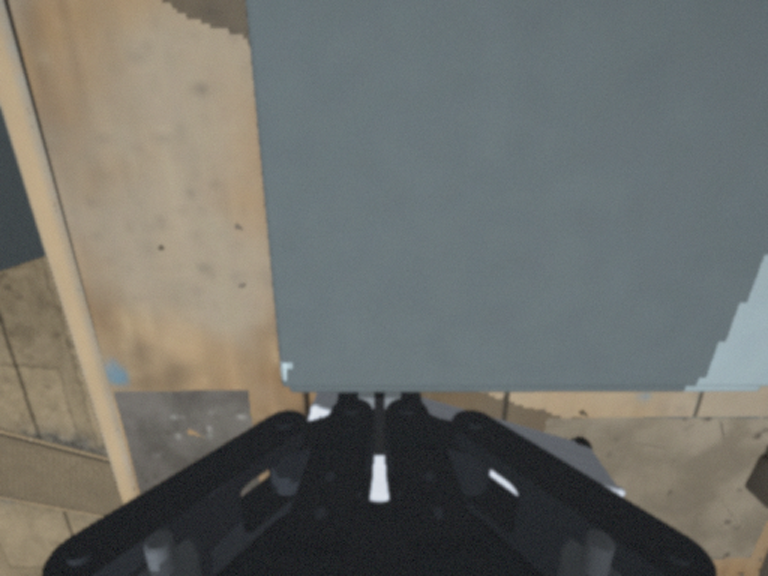

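>>> {"op": "play_rows", "data": {"steps": [[0,0,0,0,0,0,0],[0,2,0,0,0,0,0],[0,12,0,0,0,0,0],[0,50,0,0,0,0,0],[0,25,-60,0,0,0,40]]}}

```text
time_s: 5.72
position: [474.5, -173.9, 116.9]
tool_rot: [-0.002, 1.0, -0.003, -0.004]
contact_force: [0.8, -1.1, 1.3]
opening: 0.195
```

>>> {"op": "play_rows", "data": {"steps": [[10,40,-50,0,0,-10,60],[0,0,-40,0,0,-10,60],[0,0,0,0,0,-10,60],[0,0,0,0,0,-4,60],[0,0,0,0,0,0,60]]}}

```text
time_s: 6.35
position: [486.5, -211.9, 208.4]
tool_rot: [0.0, 0.957, 0.289, 0.0]
contact_force: [0.2, -0.7, -0.3]
opening: 0.701
```

```bash
python3 - <<'E'
from h import *
go([557,-290,200],34)
from station import optics
import cv2
for n in("top","side","wrist"):
    d=optics.get_image(n);im=d["color"][:,:,::-1]
    if n=="wrist": print(d["origin"],d["attitude"])
    cv2.imwrite(f"pics/f_{n}.png",im)
    a={"wrist":im,"top":im[130:250,100:310],"side":im[130:330,150:350]}[n]
    f=1.5 if n=="wrist" else 2.9
    cv2.imwrite(f"pics/f_{n}z.png",cv2.resize(a,None,fx=f,fy=f,interpolation=cv2.INTER_CUBIC))
E
```

```text
t 6.35 pos [ 486.5 -211.9  208.4] F [ 0.2 -0.7 -0.3] open 0.701 shift [ 15.5 104.1   8.5]
M [[0.833, 0.554, 0.0], [0.554, -0.833, 0.0], [0.0, 0.0, -1.0]]
jaw 33.6
turn z -0.4
[ 440.23220128 -143.12594028  350.35389611] [0.15755548 0.94428138 0.28514769 0.0469015 ]
```

View pics/f_topz.png

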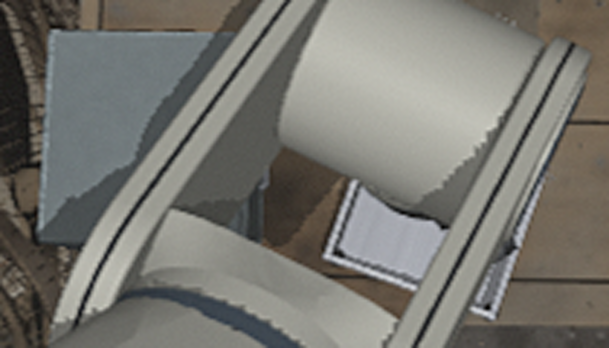

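View pics/f_sidez.png

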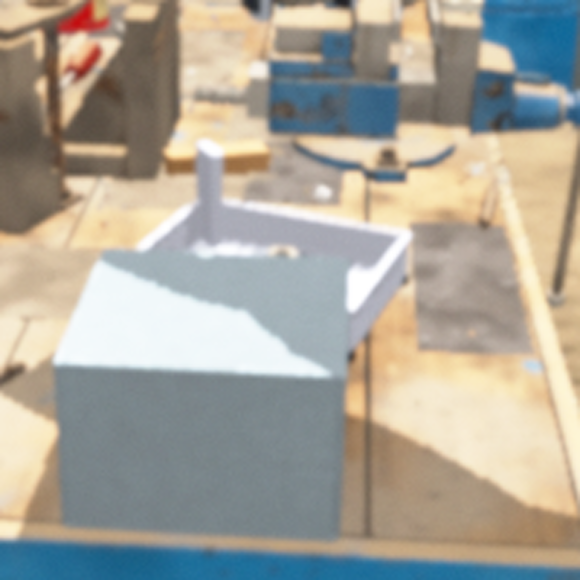

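View pics/f_wristz.png

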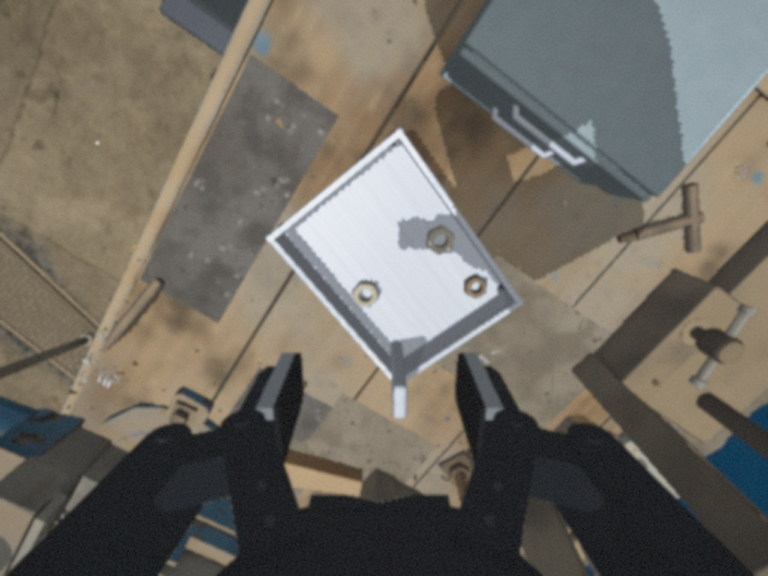

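```bash
python3 - <<'E'
from h import *
KW=np.array([[267.25939588,0,252.4929678],[0,267.25939588,189.38643118],[0,0,1]])
OW=np.array([440.23220128,-143.12594028,350.35389611]);AW=rot([0.15755548,0.94428138,0.28514769,0.0469015])
b=lambda u,v,z:bp((u/1.5,v/1.5),z,KW,OW,AW).round(1)
print("tab",b(399.5,386,86),b(399.5,417,86))
for u,v in [(400,130),(268,238),(522,302)]: print("rim",b(u,v,40))
E
```

```text
tab [ 548.8 -278.6   86. ] [ 564.8 -301.8   86. ]
rim [ 446.4 -125.4   40. ]
rim [ 404.9 -248.3   40. ]
rim [ 606.6 -179.2   40. ]
```

>>> {"op": "play_rows", "data": {"steps": [[8,52,0,0,0,0,60],[7.5,52,0,0,0,0,60],[0,0,0,0,0,0,60],[0,0,50,0,0,0,60],[0,0,0,0,0,0,60]]}}

```text
time_s: 7.12
position: [553.8, -287.6, 154.6]
tool_rot: [-0.003, 0.957, 0.289, -0.003]
contact_force: [-0.3, -0.1, 1.0]
opening: 0.7
```

```bash
python3 - <<'E'
from h import *
go([557,-290,50],34)
from station import optics
import cv2
d=optics.get_image("wrist");im=d["color"][:,:,::-1]
cv2.imwrite(f"pics/g.png",cv2.resize(im,None,fx=1.5,fy=1.5,interpolation=cv2.INTER_CUBIC))
E
```

```text
t 7.12 pos [ 553.8 -287.6  154.6] F [-0.3 -0.1  1. ] open 0.7 shift [  1.7   4.6 104.6]
M [[0.833, 0.554, -0.008], [0.554, -0.833, 0.004], [-0.004, -0.008, -1.0]]
jaw 33.6
turn z -0.4
```

View pics/g.png

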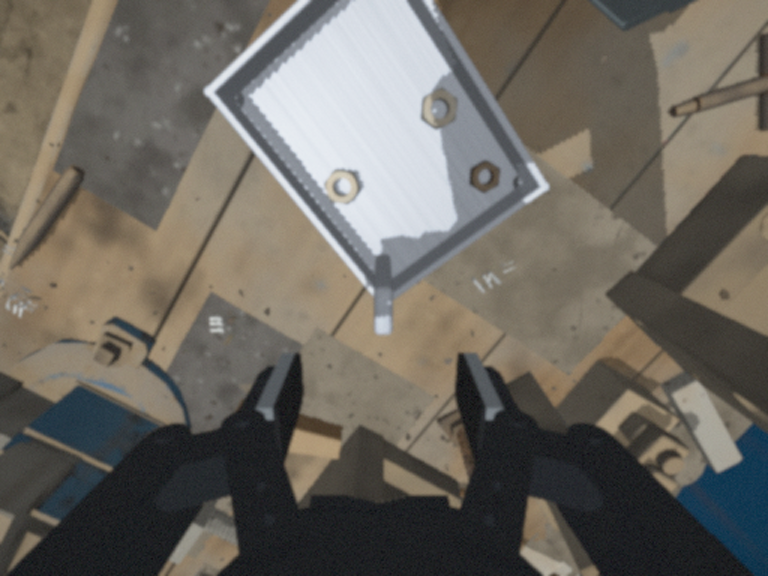

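>>> {"op": "play_rows", "data": {"steps": [[0,0,45,0,0,0,60],[0,0,40,0,0,0,60],[0,0,19,0,0,0,60],[0,0,0,0,0,0,60],[0,0,0,0,0,0,60]]}}

```text
time_s: 7.8
position: [558.3, -290.2, 56.1]
tool_rot: [0.001, 0.957, 0.29, 0.001]
contact_force: [0.1, 0.1, 0.5]
opening: 0.7
```

```bash
python3 - <<'E'
from h import *
go([557,-290,50],34)
from station import optics
import cv2
d=optics.get_image("wrist");im=d["color"][:,:,::-1]
cv2.imwrite(f"pics/g2.png",cv2.resize(im,None,fx=1.5,fy=1.5,interpolation=cv2.INTER_CUBIC))
E
```

```text
t 7.8 pos [ 558.3 -290.2   56.1] F [0.1 0.1 0.5] open 0.7 shift [-0.9 -0.9  6.1]
M [[0.832, 0.554, 0.002], [0.554, -0.832, -0.001], [0.001, 0.002, -1.0]]
jaw 33.7
turn z -0.3
```

View pics/g2.png

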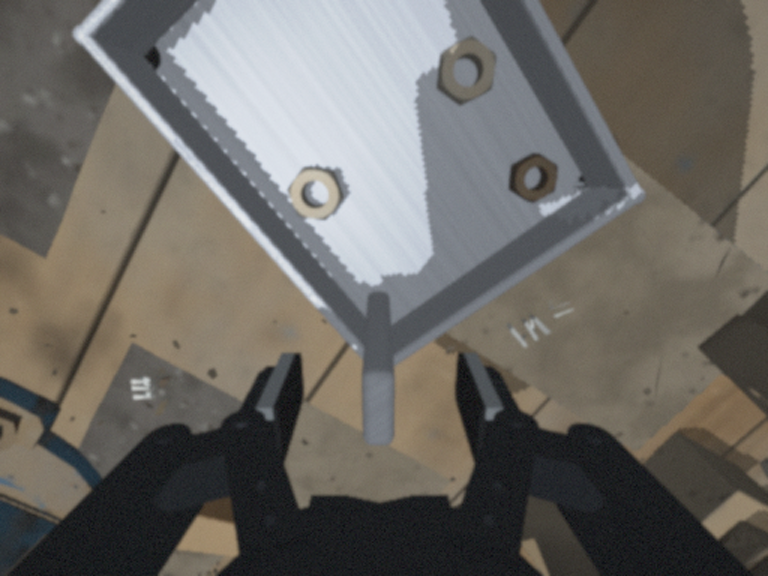

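>>> {"op": "play_rows", "data": {"steps": [[-0.7,0,5,0,0,0,60],[0,0,0,0,0,0,30],[0,0,0,0,0,0,0],[0,0,0,0,0,0,0],[0,0,0,0,0,0,0]], "newtons": 20}}

```text
time_s: 8.48
position: [556.6, -290.1, 49.4]
tool_rot: [0.0, 0.957, 0.289, 0.0]
contact_force: [-0.0, -0.8, 1.9]
opening: 0.126
```

>>> {"op": "play_rows", "data": {"steps": [[0,0,0,0,0,0,0],[0,0,0,0,0,0,0]]}}

```text
time_s: 8.72
position: [556.6, -290.1, 49.4]
tool_rot: [0.0, 0.957, 0.289, 0.0]
contact_force: [1.5, 0.8, 1.8]
opening: 0.128
```

```bash
python3 - <<'E'
from h import *
go([557,-290,50],34)
# arc: pivot foot own (-86,66,0)
c,s=np.cos(-.325),np.sin(-.325)
L=np.hypot(74+86,56.5+66); h=70.
for d in range(0,36,3):
    t=np.radians(d); print(d,(L-(L*np.cos(t)-h*np.sin(t))).round(1),(L*np.sin(t)+h*np.cos(t)-h).round(1))
E
```

```text
t 8.72 pos [ 556.6 -290.1   49.4] F [1.5 0.8 1.8] open 0.128 shift [ 0.4  0.2 -0.6]
M [[0.832, 0.554, 0.0], [0.554, -0.832, -0.0], [0.0, 0.0, -1.0]]
jaw 33.7
turn z -0.3
0 0.0 0.0
3 3.9 10.5
6 8.4 20.7
9 13.4 30.7
12 19.0 40.4
15 25.0 49.8
18 31.5 58.8
21 38.5 67.6
24 45.9 75.9
27 53.7 83.9
30 62.0 91.4
33 70.6 98.5
```

>>> {"op": "play_rows", "data": {"steps": [[0,-1.9,-5.3,0,0,0,0],[0,-2,-5.2,0,0,0,0],[0,-2.2,-5.1,0,0,0,0],[0,-2.3,-5.1,0,0,0,0],[0,0,0,0,0,0,0]]}}

```text
time_s: 9.35
position: [551.9, -283.0, 70.5]
tool_rot: [0.0, 0.957, 0.29, 0.0]
contact_force: [-0.1, -0.5, -3.2]
opening: 0.124
```

```bash
cat > snap.py <<'E'
import sys
from h import *
go([557,-290,50],34)
from station import optics
import cv2
k=sys.argv[1]
d=optics.get_image("wrist");im=d["color"][:,:,::-1]; print(d["origin"],d["attitude"])
cv2.imwrite(f"pics/{k}_w.png",im)
b=optics.get_image("side")["color"][:,:,::-1]
b=cv2.resize(b[120:330,150:320],None,fx=1.83,fy=1.83,interpolation=cv2.INTER_CUBIC)
b=b[:384]
cv2.imwrite(f"pics/{k}.png",np.hstack([im[:b.shape[0]],b[:, :288]]))
E
python3 snap.py i
```

```text
t 9.35 pos [ 551.9 -283.    70.5] F [-0.1 -0.5 -3.2] open 0.124 shift [ 0.3  8.7 20.5]
M [[0.832, 0.554, 0.001], [0.554, -0.832, -0.0], [0.0, 0.001, -1.0]]
jaw 33.7
turn z -0.3
[ 505.48709988 -214.33651795  212.60316345] [0.15778657 0.94399189 0.28592339 0.04722836]
```

View pics/i.png

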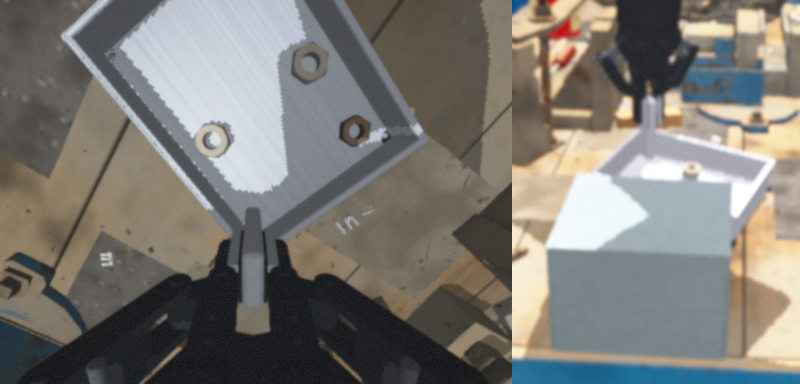

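>>> {"op": "play_rows", "data": {"steps": [[0,-2.5,-5,0,0,0,0],[0,-2.5,-5,0,0,0,0],[0,-2.8,-4.9,0,0,0,0],[0,-2.8,-4.8,0,0,0,0],[0,-3,-4.7,0,0,0,0]]}}

```text
time_s: 10.07
position: [544.2, -271.5, 94.7]
tool_rot: [0.0, 0.957, 0.29, 0.0]
contact_force: [0.2, 0.9, -4.0]
opening: 0.125
```

>>> {"op": "play_rows", "data": {"steps": [[0,-3,-4.7,0,0,0,0],[0,-3.2,-4.5,0,0,0,0],[0,-3.3,-4.5,0,0,0,0],[0,0,0,0,0,0,0],[0,0,0,0,0,0,0]]}}

```text
time_s: 10.7
position: [539.0, -263.8, 108.0]
tool_rot: [0.0, 0.957, 0.29, 0.0]
contact_force: [0.3, 0.6, -5.2]
opening: 0.128
```

```bash
python3 snap.py j
```

```text
t 10.7 pos [ 539.  -263.8  108. ] F [ 0.3  0.6 -5.2] open 0.128 shift [ 0.5 31.7 58. ]
M [[0.832, 0.554, 0.0], [0.554, -0.832, -0.0], [0.0, 0.0, -1.0]]
jaw 33.7
turn z -0.3
[ 492.67076937 -195.22848358  250.16980223] [0.15762062 0.94403547 0.2859048  0.04702354]
```

View pics/j.png

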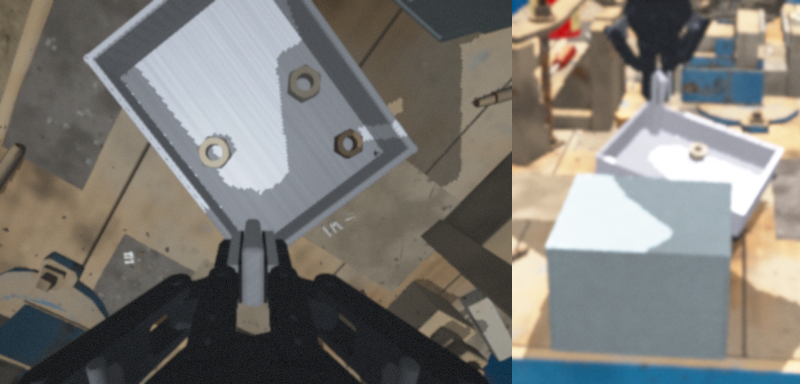

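>>> {"op": "play_rows", "data": {"steps": [[0,-3.5,-4.4,0,0,0,0],[0,-3.5,-4.4,0,0,0,0],[0,-3.7,-4.2,0,0,0,0],[0,-3.7,-4.1,0,0,0,0],[0,-3.9,-4,0,0,0,0]]}}

```text
time_s: 11.42
position: [528.7, -248.3, 129.5]
tool_rot: [0.0, 0.957, 0.29, 0.0]
contact_force: [-1.0, -0.0, -4.7]
opening: 0.125
```

>>> {"op": "play_rows", "data": {"steps": [[0,-3.9,-4,0,0,0,0],[0,-4.1,-3.8,0,0,0,0],[0,-4.2,-3.7,0,0,0,0],[0,0,0,0,0,0,0],[0,0,0,0,0,0,0]]}}

```text
time_s: 12.05
position: [522.1, -238.5, 140.6]
tool_rot: [0.0, 0.957, 0.29, 0.0]
contact_force: [0.8, -0.0, -3.9]
opening: 0.12
```

```bash
python3 snap.py k
```

```text
t 12.05 pos [ 522.1 -238.5  140.6] F [ 0.8 -0.  -3.9] open 0.12 shift [ 0.4 62.2 90.6]
M [[0.832, 0.554, 0.0], [0.554, -0.832, -0.0], [0.0, 0.0, -1.0]]
jaw 33.7
turn z -0.3
[ 475.79237966 -169.8584241   282.78223661] [0.15764751 0.94402909 0.28590697 0.04704836]
```

View pics/k.png

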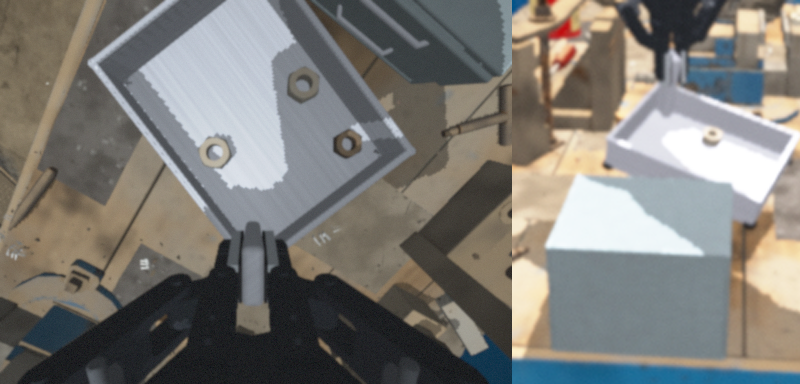

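```bash
cat > tilt.py <<'E'
from h import *
KW=np.array([[267.25939588,0,252.4929678],[0,267.25939588,189.38643118],[0,0,1]])
def tote(T,Rt,p):
    "tilt p0 (rad) about jaw axis, tab offset p1 (up), p2 (along diag)"
    j=Rt[:,0]*np.array([1,1,0]); j/=np.linalg.norm(j)
    d=np.array([-j[1],j[0],0])  # horizontal, toward corner
    Rz=R.from_euler('z',np.arctan2(j[1],j[0])-np.arctan2(170,130)).as_matrix()
    # raise tab: rotate so corner goes down
    M=R.from_rotvec(-j*p[0]).as_matrix()@Rz
    g=T-19*Rt[:,2]+p[1]*M[:,2]+p[2]*d
    return M, g-M@np.array([74,-56.5,66.])
def fitw(T,q,O,a,px):
    Rt=rot(q);A=rot(a)
    loc=np.array([(-85,-65,40),(85,65,40)],float)
    def f(p):
        M,o=tote(T,Rt,p); return np.r_[np.ravel([pj(o+M@l,KW,O,A)-u for l,u in zip(loc,px)]),p[1]/5,p[2]/5]
    s=least_squares(f,[.15,0,0],x_scale=[.1,5,5]); M,o=tote(T,Rt,s.x)
    print("tilt deg",np.degrees(s.x[0]).round(1),s.x.round(2),"res",s.fun.round(1))
    for l in [(-85,65,0),(85,65,0),(-85,-65,0),(-85,65,40)]: print(l,(o+M@np.array(l)).round(1))
    return M,o
E
python3 - <<'E'
from tilt import *
for T,O,a,px in [([551.9,-283,70.5],[505.487,-214.337,212.603],[0.15778657,0.94399189,0.28592339,0.04722836],[(64,36),(426,141)]),
 ([539,-263.8,108.],[492.67,-195.23,250.17],[0.15762062,0.94403547,0.2859048,0.04702354],[(85,58),(416,149)]),
 ([522.1,-238.5,140.6],[475.79,-169.86,282.78],[0.15764751,0.94402909,0.28590697,0.04704836],[(90,65),(412,152)])]:
    fitw(np.array(T),[0,.957,.29,0],np.array(O),a,px)
E
```

```text
tilt deg 4.5 [ 0.08 -6.19 -3.74] res [ 0.1  0.4  0.6 -0.4 -1.2 -0.7]
(-85, 65, 0) [ 446.4 -125.     1.7]
(85, 65, 0) [ 607.  -179.6   12.4]
(-85, -65, 0) [ 404.2 -247.8    8. ]
(-85, 65, 40) [ 444.6 -122.3   41.6]
tilt deg 13.6 [ 0.24 -4.87 -4.29] res [ 0.6 -0.5  0.6  0.4 -1.  -0.9]
(-85, 65, 0) [ 442.6 -119.5   11.1]
(85, 65, 0) [ 601.4 -171.3   42.8]
(-85, -65, 0) [ 399.3 -240.6   29.6]
(-85, 65, 40) [ 437.4 -111.7   50. ]
tilt deg 15.3 [ 0.27 -6.39 -5.23] res [ 1.  -0.9  0.8  0.8 -1.3 -1. ]
(-85, 65, 0) [428.4 -98.3  36.9]
(85, 65, 0) [ 586.6 -149.3   72.6]
(-85, -65, 0) [ 384.8 -218.9   57.8]
(-85, 65, 40) [422.6 -89.5  75.5]
```

>>> {"op": "play_rows", "data": {"steps": [[0,1,0,-3,0,0,0],[0,1,0,-3,0,0,0],[0,1,0,-3,0,0,0],[0,1,0,-3,0,0,0],[0,0,0,0,0,0,0]]}}

```text
time_s: 12.78
position: [523.6, -241.1, 140.6]
tool_rot: [0.099, 0.952, 0.288, 0.03]
contact_force: [0.9, -0.7, -3.8]
opening: 0.128
```

```bash
python3 snap.py l
```

```text
t 12.78 pos [ 523.6 -241.1  140.6] F [ 0.9 -0.7 -3.8] open 0.128 shift [  0.8  39.3 100.8]
M [[0.832, 0.543, 0.114], [0.555, -0.814, -0.172], [-0.001, 0.206, -0.978]]
jaw 33.7
turn z -0.3
[ 461.96468625 -149.47832992  262.32867226] [0.25475401 0.92250095 0.27983093 0.07607263]
```

View pics/l.png

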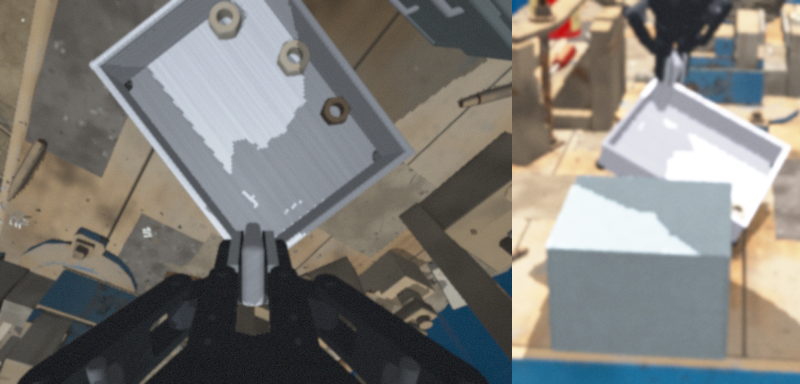

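>>> {"op": "play_rows", "data": {"steps": [[0,0.7,0,-2,0,0,0],[0,0,0,0,0,0,0],[0,0.7,0,-2,0,0,0],[0,0,0,0,0,0,0],[0,0,0,0,0,0,0]]}}

```text
time_s: 13.5
position: [525.9, -243.4, 141.9]
tool_rot: [0.133, 0.948, 0.287, 0.041]
contact_force: [2.1, -1.6, 1.5]
opening: 0.127
```

```bash
python3 snap.py m
```

```text
t 13.5 pos [ 525.9 -243.4  141.9] F [ 2.1 -1.6  1.5] open 0.127 shift [ -0.   28.5 103.8]
M [[0.832, 0.533, 0.154], [0.554, -0.8, -0.229], [0.001, 0.276, -0.961]]
jaw 33.7
turn z -0.3
[ 459.44977325 -144.78904339  255.30878744] [0.28756094 0.91289174 0.27641323 0.08679343]
```

View pics/m.png

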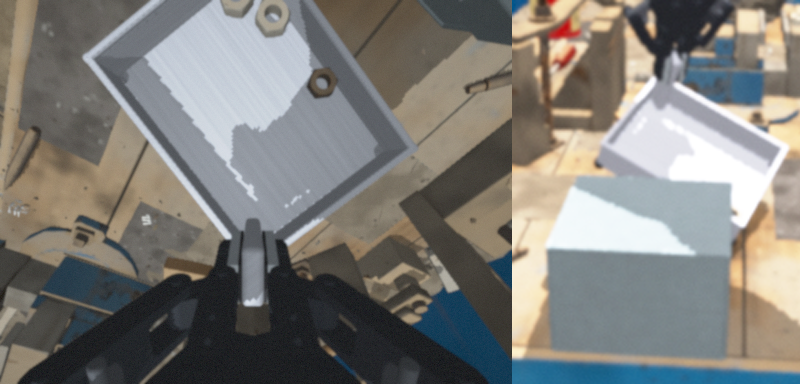

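```bash
python3 - <<'E'
from tilt import *
M,o=fitw(np.array([525.9,-243.4,141.9]),[.133,.948,.287,.041],np.array([459.45,-144.79,255.309]),[0.28756094,0.91289174,0.27641323,0.08679343],[(84,57),(415,149)])
A=rot([0.28756094,0.91289174,0.27641323,0.08679343]);O=np.array([459.45,-144.79,255.309])
for uv in [(237,3),(272,16),(321,82)]:
    d=M.T@A@np.linalg.inv(KW)@np.r_[uv,1]; p=M.T@(O-o); q=p+d*(16-p[2])/d[2]; print(q.round(1),np.linalg.norm(q[:2]-[-82,62]).round(1))
E
```

```text
tilt deg 28.0 [ 0.49 -6.16 -5.3 ] res [ 0.6 -0.4  0.6  0.3 -1.2 -1.1]
(-85, 65, 0) [ 446.6 -124.7    2.5]
(85, 65, 0) [ 598.7 -166.6   65.9]
(-85, -65, 0) [ 399.4 -240.    39.6]
(-85, 65, 40) [ 436.2 -109.    37.9]
[-63.3  34.4  16. ] 33.3
[-42.2  48.3  16. ] 42.1
[13.4 49.7 16. ] 96.2
```

>>> {"op": "play_rows", "data": {"steps": [[0,-3.4,-6.2,-2,0,0,0],[0,-3.4,-6.2,-2,0,0,0],[0,-3.3,-6.3,-2,0,0,0],[0,-3.2,-6.4,-2,0,0,0],[0,0,0,0,0,0,0]]}}

```text
time_s: 14.22
position: [512.6, -224.9, 160.2]
tool_rot: [0.198, 0.936, 0.284, 0.059]
contact_force: [0.0, 0.1, -3.3]
opening: 0.129
```

```bash
python3 snap.py n
```

```text
t 14.22 pos [ 512.6 -224.9  160.2] F [ 0.   0.1 -3.3] open 0.129 shift [  1.   27.3 132.7]
M [[0.832, 0.507, 0.224], [0.555, -0.76, -0.338], [-0.001, 0.405, -0.914]]
jaw 33.7
turn z -0.3
[ 438.34488415 -114.22490694  256.13586244] [0.3497912  0.8908359  0.27034    0.10475588]
```

View pics/n.png

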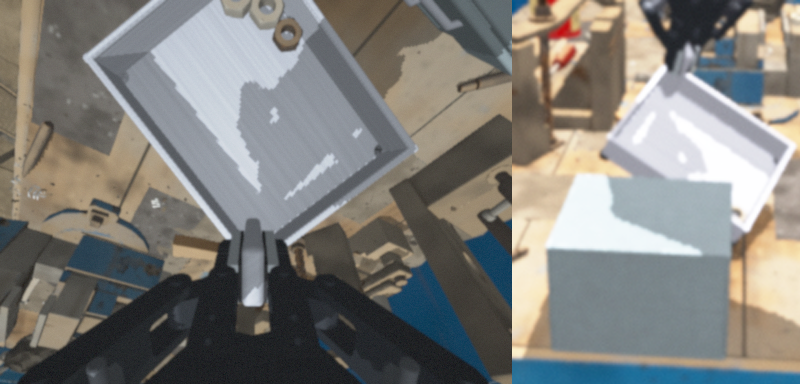

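```bash
cat >> tilt.py <<'E'
def now(px,nuts,im=True):
    from station import r,optics
    s=r.get_state(); d=optics.get_image("wrist")
    O,a=np.array(d["origin"]),d["attitude"]; A=rot(a)
    print("F",s["contact_force"].round(1),s["time_s"])
    M,o=fitw(s["position"],s["tool_rot"],O,a,px)
    for uv in nuts:
        e=M.T@A@np.linalg.inv(KW)@np.r_[uv,1]; p=M.T@(O-o)
        q=p+e*(16-p[2])/e[2]; print("nut",q.round(1),np.linalg.norm(q[:2]-[-82,62]).round(1))
    for n,l in [("corner",(-82,62,6)),("wallx",(-82,0,6)),("wally",(0,62,6)),("center",(0,0,6))]: print(n,pj(o+M@np.array(l,float),KW,O,A).round(0))
E
python3 - <<'E'
from tilt import *
now([(84,56),(415,149)],[(237,5),(267,11),(288,33)])
E
```

```text
F [-0.7  1.  -2.7] 14.325
tilt deg 35.0 [ 0.61 -6.58 -5.95] res [ 0.5 -0.3  0.7  0.3 -1.3 -1.2]
(-85, 65, 0) [ 444.2 -122.1    3.2]
(85, 65, 0) [ 591.4 -157.    80.7]
(-85, -65, 0) [ 394.  -233.2   48.5]
(-85, 65, 40) [ 431.5 -103.    36. ]
nut [-61.6  32.7  16. ] 35.7
nut [-46.2  46.6  16. ] 39.0
nut [-26.3  49.7  16. ] 57.1
corner [253. -40.]
wallx [184.  18.]
wally [321.  59.]
center [254. 112.]
```

>>> {"op": "play_rows", "data": {"steps": [[0,-3,-5.5,-2,0,0,0],[0,-2.5,-5,-2,0,0,0],[0,0,0,0,0,0,0],[0,0,0,0,0,0,0],[0,0,0,0,0,0,0]]}}

```text
time_s: 15.0
position: [508.2, -218.0, 167.6]
tool_rot: [0.231, 0.929, 0.281, 0.07]
contact_force: [-1.1, 0.7, -2.5]
opening: 0.126
```

```bash
python3 snap.py o; python3 - <<'E'
import cv2
from station import optics
a=optics.get_image("top")["color"][:,:,::-1][130:250,100:310]
cv2.imwrite("pics/o_t.png",cv2.resize(a,None,fx=3,fy=3,interpolation=cv2.INTER_CUBIC))
E
```

```text
t 15.0 pos [ 508.2 -218.   167.6] F [-1.1  0.7 -2.5] open 0.126 shift [  0.8  21.7 144.6]
M [[0.833, 0.489, 0.259], [0.554, -0.735, -0.39], [-0.0, 0.469, -0.883]]
jaw 33.6
turn z -0.4
[ 430.38316319 -101.88396181  253.73902742] [0.38099569 0.87811344 0.26585019 0.11437985]
```

View pics/o.png

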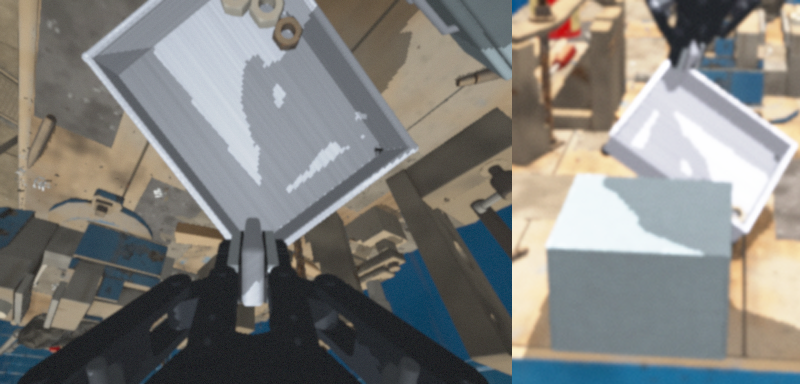

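View pics/o_t.png

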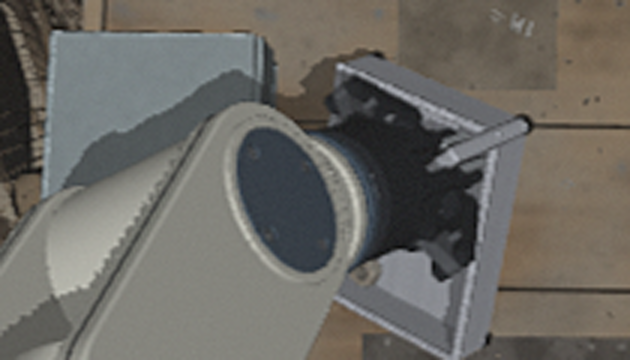

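```bash
python3 - <<'E'
from tilt import *
now([(84,55),(417,150)],[(237,5),(267,10),(288,32)])
E
```

```text
F [-0.7  0.2 -2.4] 15.15
tilt deg 40.6 [ 0.71 -3.07 -5.21] res [-0.2  0.6  0.3 -0.7 -0.6 -1. ]
(-85, 65, 0) [ 446.9 -125.9    1.7]
(85, 65, 0) [ 589.6 -154.    89.7]
(-85, -65, 0) [ 394.1 -233.    53.2]
(-85, 65, 40) [ 432.5 -104.2   32.1]
nut [-62.4  33.4  16. ] 34.7
nut [-47.4  47.7  16. ] 37.4
nut [-27.4  50.7  16. ] 55.8
corner [253. -37.]
wallx [184.  20.]
wally [321.  60.]
center [253. 113.]
```

>>> {"op": "play_rows", "data": {"steps": [[0,0,0,0,0,0,0],[0,0,0,0,0,0,0],[0,0,0,0,0,0,0],[0,0,0,0,0,0,0],[0,0,0,0,0,0,0]]}}

```text
time_s: 15.82
position: [508.3, -217.7, 167.8]
tool_rot: [0.232, 0.929, 0.281, 0.07]
contact_force: [-0.8, 0.5, -2.3]
opening: 0.124
```

```bash
python3 snap.py p; python3 - <<'E'
import cv2,numpy as np
a=cv2.imread("pics/o_w.png").astype(int);b=cv2.imread("pics/p_w.png").astype(int)
print(np.abs(a-b).mean(),(np.abs(a-b).max(2)>40).sum())
E
```

```text
t 15.82 pos [ 508.3 -217.7  167.8] F [-0.8  0.5 -2.3] open 0.124 shift [  0.5  21.6 145. ]
M [[0.832, 0.489, 0.26], [0.554, -0.735, -0.391], [-0.0, 0.469, -0.883]]
jaw 33.7
turn z -0.3
[ 430.33370091 -101.62917165  253.90012233] [0.38129556 0.87787349 0.26604625 0.11476592]
2.8249647352430554 122
```

```bash
python3 -c "
from station import r
print(r.sign_off())"
```

```text
the job is handed in; nothing more can be done
None
```

The drawer is home, and the tote was handed in at 15.8 s of the 53 s. It was held tilted by its tab, with all three nuts gathered in the opposite corner. Sign-off returned no verdict, so what follows rests on my own last checks.

**Drawer:** I pushed it with shut fingers until the force rose to about 22 N against the stop. A wrist picture afterwards showed both drawer fronts in line. I did not touch it again.

**Tilting:** The tab did not turn freely at 20 N, the gripper's minimum, so the first lift carried the tote clear of the bench at about 15°. I corrected this by leaning the gripper about the jaw axis until the corner foot was back on the bench, then tilted further.

**Last checks:**
- **Tilt:** about 0.7 rad (38 to 41° by fit).
- **Grip:** the jaws stood at about 10.6 mm on the 11 mm tab, with the grasp point within 10 mm of the tab point.
- **Support:** I measured 2.3 N on the wrist, less than the 4 to 5 N when the tote hung free. The bench was therefore carrying part of the load.
- **Cabinet clearance:** the nearest rim corner was about 30 mm from the cabinet.
- **Nuts:** about 35, 37 and 56 mm from the corner (limit 70). The 35 mm figure is less certain because that nut was partly cut off at the picture's edge.
- **At rest:** two wrist pictures 0.8 s apart showed no visible change.

I kept well away from the wedge, punch and chuck key, but did not measure their positions again at the end.

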